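# Start the lens clamp's bolt in its thread and hold it

### The job

The black-knobbed bolt of the lens clamp sits on the blunt edge of its thread without having caught: first oil it by pressing the nozzle cap of the spray can right down and letting it spring back up. Then turn the bolt backward (anticlockwise seen from above) until you feel it drop into the start of the thread, and turn it forward (clockwise) by one full turn. Finish while still holding the knob gripped between the fingers, with the bolt started, and leave everything else where it lies.

Things in the scene. Friction and masses are not known exactly. Their poses are not given: they have to be found in the camera images.
- cap_top (a point): centre of the flat top of the spray can's white nozzle cap (22 mm diameter, 16 mm tall), 142 mm above the table when up. It goes straight down 6 mm to a stop against a spring (1.4 N at first, 6.8 N fully down) and springs back by itself. The aluminium can (43 mm diameter) is fixed in a 66 mm square holder, its axis 130 to 170 mm from the bolt's
- spray_cap (a joint): how far the nozzle cap is pressed down: 0 up, 0.006 m fully down
- clamp: the fixed lens clamp, a grey C-frame on a dark steel base plate. Origin on the table under the bolt's upright axis; x points towards the frame's column (98 mm away), the spray can stands on the +y side. The arm and threaded boss (31 mm diameter) end 96 mm above the table, with a brass washer on top up to 99 mm
- knob: the bolt's black round knob, 34 mm diameter, 30 mm tall; origin at the centre of its underside, 118 mm above the table at the start (about 106 at the end: keep fingertips above 101). A steel bar on its top marks its +x. Knob and bolt are one rigid 0.25 kg piece, captive in the boss, that turns about and slides along its fixed upright axis. Grip it round its side; turning takes 0.04 N m
- knob_grip (a point): centre of the knob, on its axis, 15 mm above its underside and 15 mm below its top (133 mm above the table at the start)
- bolt_turn (a joint): angle of the bolt about its axis, rad, counted through whole turns: grows when turned forward (clockwise from above). It starts at an arbitrary value; the drop comes 0.4 to 1.6 rad backward of the start, at an angle not known beforehand; backward it stops hard about 0.6 rad past the drop. Turned forward before the drop it jams. It stays where it is let go
- bolt_sink (a joint): how far the bolt has sunk, m: 0 on the thread's edge, where it resists a push down rigidly; once backed over the thread start it drops 5 to 6 mm (by its own weight of 2.5 N if the fingers do not hold it up, or pushed down lightly). After that each forward turn takes it down a further 6 mm, so fingers that grip it must follow down
- spectacles: bystander: folded spectacles lying flat, 9 mm high, near the clamp
- screwdriver: bystander: screwdriver 150 mm long, lying beside the clamp
- jar: bystander: jar with a cap, 52 mm diameter, 50 mm tall, near the spray can
- case: bystander: black spectacle case, 65 x 155 x 42 mm, beyond the clamp
- parts_tray: bystander: low divided tray, 120 x 170 x 25 mm
- lens_cup: bystander: white cup, 60 mm diameter, 45 mm tall
Mind the look-alikes: they are no part of the job. Leave any red look-alike of the part that bears cap_top alone. Leave any purple look-alike of the clamp alone.

How it is judged:
By the outcome, as a careful person would: the job done as asked, in the order asked, and still so for the second after the job is handed in, while the arm keeps its last pose, push and grip.
It also fails if it takes over 72 s, if anything falls off the work surface, if the arm or the gripper's body presses on something with over 40 N, if the wrist force passes 120 N, or if a joint passes its speed limit or range.

### The arm

A 6-joint arm with a two-finger parallel gripper is mounted at the origin on the work surface. World frame = base frame: x ahead of the robot, y to its left, z up, the work surface at z = 0. Lengths are in m, angles in rad, forces in N, time in s.
With the tool pointing down it reaches from about 0.225 to 0.875 m from the base axis. Payload 3.4 kg.
Tool frame: the origin (TCP) lies at the very end of the fingers, on their centre line; the grasp point (between the pads) lies 19 mm behind it; z points along the fingers, y is the line along which they close (so a half turn about z gives the same grasp; the last joint's range is limited). The gripper opens to 85 mm and grips with 20 to 120 N. Pads are 22 mm wide; open, the fingers measure 114 mm over their backs; the gripper's body (76 mm by 85 mm) begins 54 mm behind the grasp point. The pads swing forward as they close: fully open they stand 13 mm farther back than shut.
Start: joints at [-1.372, 0.276, 1.505, -0, 1.361, -0.121], TCP at [0.181, -0.546, 0.231] pointing down, gripper open.
Joint ranges: [-2.89, 2.89], [-0.75, 2.08], [0.22, 2.7], [-1.18, 4.32], [0.11, 2.71], [-2.7, 2.7]. Speed limits (rad/s): [2.57, 2.57, 3.14, 3.14, 3.14, 3.14].

### API

Orientations are given as a unit quaternion [w, x, y, z].
In Python, from rig import get_state, optics, sign_off gives the robot as it stands.
- The arm moves only by the tool send_rows, never from a script. Its argument "increments" is a list of rows, each an object with "gripper": the gripper's target within -1 to 1 (shut at 1, half-way at 0, fully open at -1); "linear": the shift along the world's x, y, z in m, a list of three; "delta_rot": the turn, a rotation vector about the world's x, y, z in rad, a list of three. In form: [{"gripper": gripper, "linear": [dx, dy, dz], "delta_rot": [rx, ry, rz]}, ...]. A call has 1 to 8 rows; each row is the pose to reach, as a shift and turn from the pose commanded when the call began; what a row does not reach only later rows make up. A row lasts 1/10 s, in which the tool goes at most 50 mm and 8.59 degrees, less where a joint would pass 70% of its speed; a pose out of reach is approached as far as the arm can. A call with a gripper value outside its range is refused whole. The fingers move at their own pace and stop on an object; "newtons" is the grip in N (left out, the last holds). Time passes only in rows, so rows that repeat a pose let the fingers close. It gives the time, the measured TCP pose, the force, the opening and the grip force at its end, in the units of the state.
- get_state(): the state, without advancing time (a new reading comes with each control period).
- optics.get_image(name): name is "scene" or "side" or "wrist"; returns a dict with "pixels" (420x560x3 uint8, blue, green, red), "K" (3x3 intrinsics, pixels), "rvec" (rotation vector, rad) and "tvec" (3), from world to camera coordinates, as OpenCV has them; the wrist camera has in their place "T_tool_cam" (4x4, takes a point from camera to tool coordinates, whose origin is the TCP and whose axes are the flange's). Camera axes: x right, y down, z forward; pixel columns grow to the right and rows downward; lengths in m; the calibration is good to about 2 mm. A picture is of the moment at which its call begins: read the wrist's pose just before it. There is no depth.
- sign_off(): hands the job in; it is judged then, once.
The state is a dict: "clock": time; "qpos": joint angles; "qd": joint speeds; "effort": joint torques, N m; "position": TCP position; "ee_rot": TCP orientation; "contact_force": force on the tool from outside, world axes, zero at the start; "moment": the same for the moment, N m; "width": finger opening in m; "gripper_force": force on a finger pad.
Only numpy, scipy, OpenCV 4.12 (cv2) and the standard library are available. Lean on these libraries where they do the work, as an engineer would, in place of code of your own. Each camera call takes 0.05 s, during which the arm holds its last target. There are 200 camera calls.

## Working session

There is one attempt and no reset: what is moved stays moved. The work goes in short steps, Python scripts to look and compute and a tool call to move; the robot and the scene stay as the last step left them, time stands still between calls to the robot, and variables do not carry over. Pictures are saved under pics/ and viewed, at most 10 in all, crops included, and the job is handed in when it is done.

Besides the shell and the picture viewer there is one more tool, called after ">>>" by a JSON object that holds its "name" and its "arguments", one argument or row to a line. send_rows: Moves the arm, as the interface text tells. Its arguments: {"type":"object","properties":{"increments":{"type":"array"},"newtons":{"type":"number"}},"required":["increments"]}

```bash
mkdir -p pics
cat > h.py <<'E'
import numpy as np, cv2
from rig import get_state, optics, sign_off
from scipy.spatial.transform import Rotation as R
def cam(name):
    s=get_state(); d=optics.get_image(name); K=np.array(d["K"])
    if name=="wrist":
        q=s["ee_rot"]; T=np.eye(4); T[:3,:3]=R.from_quat([q[1],q[2],q[3],q[0]]).as_matrix(); T[:3,3]=s["position"]
        M=T@np.array(d["T_tool_cam"])
    else:
        M=np.eye(4); Rm=cv2.Rodrigues(np.array(d["rvec"],float))[0]; M[:3,:3]=Rm.T; M[:3,3]=-Rm.T@np.array(d["tvec"]).ravel()
    return np.array(d["pixels"]),K,M
def ray(K,M,u,v): 
    return M[:3,3], M[:3,:3]@np.linalg.solve(K,[u,v,1.])
def onz(K,M,u,v,z):
    o,d=ray(K,M,u,v); return o+d*(z-o[2])/d[2]
def proj(K,M,p):
    c=K@(M[:3,:3].T@(np.asarray(p)-M[:3,3])); return c[:2]/c[2]
E
python3 - <<'E'
from h import *
for n in ("scene","side"):
    im,K,M=cam(n); cv2.imwrite(f"pics/{n}0.png",im); np.savez(f"{n}0.npz",im=im,K=K,M=M); print(n,M[:3,3].round(3),M[:3,2].round(2))
print(get_state())
E
```

```text
scene [1.188 0.012 1.127] [-0.54 -0.03 -0.84]
side [-0.194 -1.193  1.129] [ 0.43  0.68 -0.6 ]
{'clock': 0.1, 'qpos': array([-1.37200418e+00,  2.76502248e-01,  1.50597567e+00, -4.44131714e-05,
        1.36071708e+00, -1.21001527e-01]), 'qd': array([-1.11003348e-03, -3.11984367e-04, -3.67861924e-03,  2.21172668e-04,
       -4.12888375e-04, -3.01308586e-05]), 'effort': array([ 9.65087856e-04, -4.17700195e+01, -2.46405923e+01, -2.12670780e-04,
        5.72242396e-03,  1.37508300e-05]), 'position': array([ 0.18064948, -0.54539507,  0.23055535]), 'ee_rot': array([-7.99720140e-04,  9.87242657e-01,  1.59220899e-01, -5.28521381e-05]), 'contact_force': array([-0.11811467,  0.30879439, -0.00253148]), 'moment': array([-0.00165001, -0.00302175,  0.01016822]), 'gripper_force': 0.0, 'width': 0.08514587380664337}
```

View pics/scene0.png

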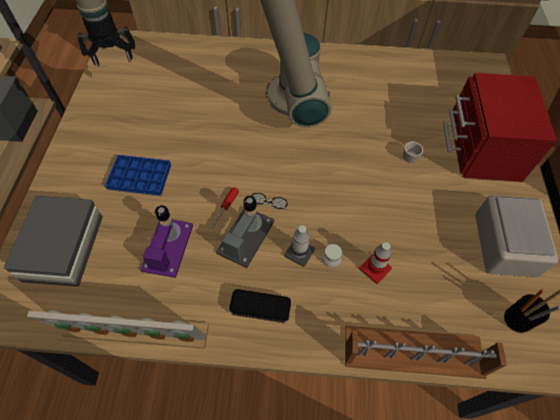

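View pics/side0.png

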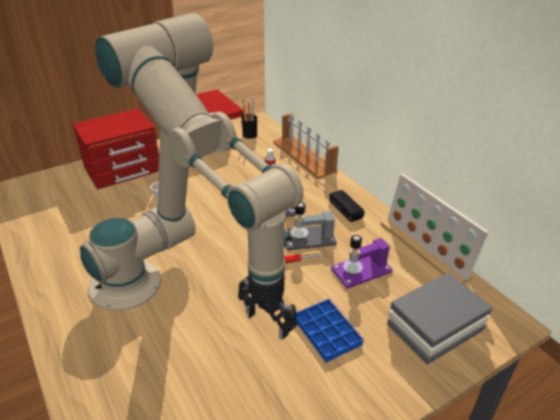

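The scene view shows two clamps: the grey one, knob at (250,203), and a purple look-alike at (163,213). It also shows two spray cans: the white-capped one in a dark holder at (301,240), and a red look-alike at (380,260). The grey clamp and the white/dark can fit the description. I'll confirm this in a crop.

Run:
```python
from h import *
d=np.load("scene0.npz"); im,K,M=d["im"],d["K"],d["M"]
c=im[180:290,190:350]; cv2.imwrite("pics/crop0.png",cv2.resize(c,None,fx=5,fy=5,interpolation=cv2.INTER_CUBIC))
for n,u,v,z in (("knobtop",250,200,.148),("cap",301,230,.142),("red",385,246,.142)): print(n,onz(K,M,u,v,z).round(3))
```

```text
knobtop [ 0.568 -0.1    0.148]
cap [0.643 0.039 0.142]
red [0.671 0.251 0.142]
```

View pics/crop0.png

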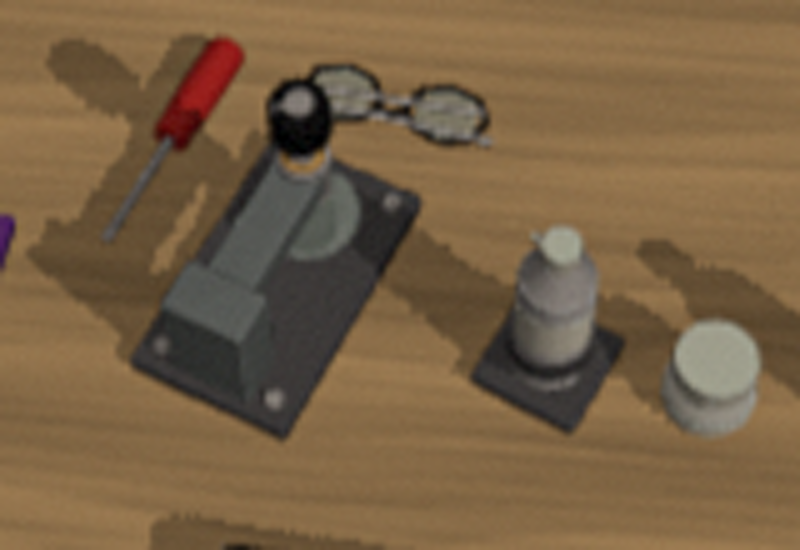

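The crop confirms it: the grey clamp has a black knob with its top at about (250,199), and the white-capped can in the dark holder has its cap top at about (302,229). They are about 0.157 m apart, which fits the stated 130–170 mm. I'll move above the cap with the fingers shut.

>>> {"name": "send_rows", "arguments": {
  "increments": [
    {"gripper":1,"linear":[0.464,0.585,0.04],"delta_rot":[0,0,0]},
    {"gripper":1,"linear":[0.464,0.585,0.04],"delta_rot":[0,0,0]},
    {"gripper":1,"linear":[0.464,0.585,0.04],"delta_rot":[0,0,0]},
    {"gripper":1,"linear":[0.464,0.585,0.04],"delta_rot":[0,0,0]},
    {"gripper":1,"linear":[0.464,0.585,0.04],"delta_rot":[0,0,0]},
    {"gripper":1,"linear":[0.464,0.585,0.04],"delta_rot":[0,0,0]},
    {"gripper":1,"linear":[0.464,0.585,0.04],"delta_rot":[0,0,0]},
    {"gripper":1,"linear":[0.464,0.585,0.04],"delta_rot":[0,0,0]}
  ],
  "newtons": 40
}}

```text
clock: 0.9
position: [0.4297, -0.231, 0.2527]
ee_rot: [0.0, 0.987, 0.159, -0.0]
contact_force: [0.7, -0.3, -0.8]
width: -0.0002
gripper_force: 0.0
```

>>> {"name": "send_rows", "arguments": {
  "increments": [
    {"gripper":1,"linear":[0.215,0.27,0.018],"delta_rot":[0,0,0]},
    {"gripper":1,"linear":[0.215,0.27,0.018],"delta_rot":[0,0,0]},
    {"gripper":1,"linear":[0.215,0.27,0.018],"delta_rot":[0,0,0]},
    {"gripper":1,"linear":[0.215,0.27,0.018],"delta_rot":[0,0,0]},
    {"gripper":1,"linear":[0.215,0.27,0.018],"delta_rot":[0,0,0]},
    {"gripper":1,"linear":[0.215,0.27,0.018],"delta_rot":[0,0,0]},
    {"gripper":1,"linear":[0.215,0.27,0.018],"delta_rot":[0,0,0]},
    {"gripper":1,"linear":[0.215,0.27,0.018],"delta_rot":[0,0,0]}
  ]
}}

```text
clock: 1.7
position: [0.6469, 0.0421, 0.2693]
ee_rot: [-0.001, 0.987, 0.162, 0.001]
contact_force: [-0.4, 0.1, 0.1]
width: -0.0002
gripper_force: 0.0
```

Run:
```python
from h import *
im,K,M=cam("wrist"); cv2.imwrite("pics/w1.png",im); np.savez("w1.npz",im=im,K=K,M=M)
s=get_state(); print(s["clock"],s["position"],s["qpos"].round(3),M.round(3))
print(proj(K,M,[.643,.039,.142]),proj(K,M,[.568,-.1,.148]))
```

```text
1.75 [0.64491738 0.039441   0.26933313] [-0.047  0.369  1.273  0.     1.501  1.201] [[ 0.32  -0.899 -0.298  0.724]
 [-0.948 -0.304 -0.098  0.067]
 [-0.003  0.314 -0.949  0.412]
 [ 0.     0.     0.     1.   ]]
[279.16697778 205.51886862] [401.10981124 332.49078435]
```

View pics/w1.png

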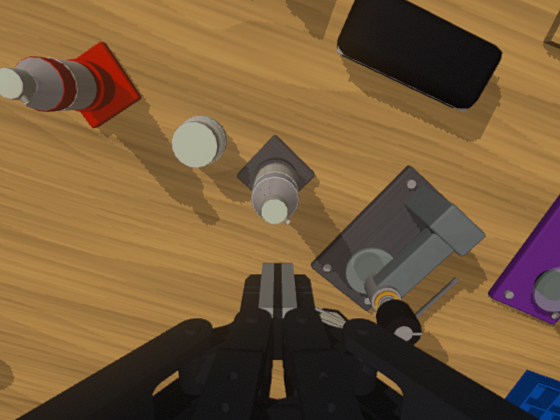

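The wrist view shows the white cap top at about (275,211) and the knob at about (404,325). I'll measure both, using the scene view as a second ray.

Run:
```python
from h import *
w=np.load("w1.npz"); s=np.load("scene0.npz")
def blob(im,lo,hi,box):
    x0,y0,x1,y1=box; m=cv2.inRange(im[y0:y1,x0:x1],lo,hi); n,l,st,c=cv2.connectedComponentsWithStats(m)
    i=1+np.argmax(st[1:,4]); return st[i]+[x0,y0,0,0,0],c[i]+[x0,y0]
print(w["im"][211,275],s["im"][228,302],w["im"][190,275],s["im"][236,302],s["im"][199,250],w["im"][333,404])
hsv=w["im"]
st,c=blob(w["im"],(140,160,150),(255,255,255),(255,190,295,235)); print("cap w",st,c,onz(w["K"],w["M"],*c,.142))
st,c=blob(s["im"],(120,140,130),(255,255,255),(290,220,315,240)); print("cap s",st,c,onz(s["K"],s["M"],*c,.142))
st,c=blob(w["im"],(0,0,0),(45,45,45),(370,290,425,350)); print("knob w black",st,c)
for u,v in((404,333),(403,331)): print(onz(w["K"],w["M"],u,v,.148))
# washer
hs=cv2.cvtColor(w["im"],cv2.COLOR_BGR2HSV)
a=w["im"][255:375,350:470]; b=s["im"][185:225,230:270]
cv2.imwrite("pics/k1.png",np.hstack([cv2.resize(a,(400,400),interpolation=cv2.INTER_CUBIC),cv2.resize(b,(400,400),interpolation=cv2.INTER_CUBIC)]))
```

```text
[154 175 172] [143 160 160] [124 131 142] [115 119 127] [116 122 128] [122 129 138]
cap w [262 200  25  24 470] [273.90638298 211.12978723] [0.63718419 0.04147673 0.142     ]
cap s [299 226   7   7  41] [302.09756098 228.73170732] [0.63909019 0.04203514 0.142     ]
knob w black [ 370  300   51   50 1811] [392.87852015 326.69740475]
[ 0.56833172 -0.10263843  0.148     ]
[ 0.56995868 -0.10091423  0.148     ]
```

View pics/k1.png

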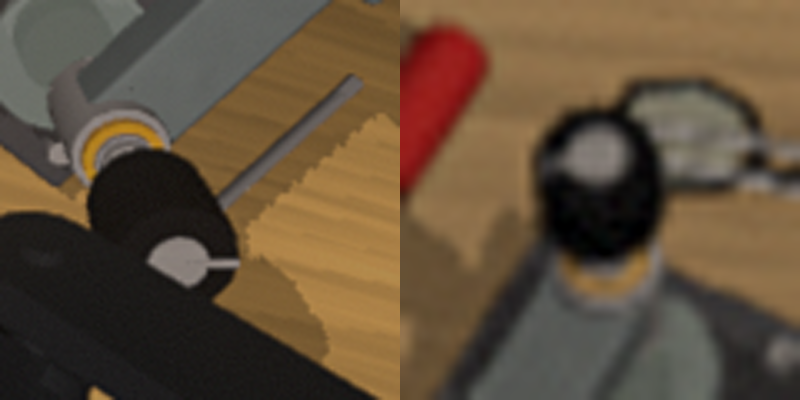

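Both views agree: the cap is at about (0.638, 0.042) and the knob axis at about (0.568, −0.101), 159 mm apart. I'll come down over the cap.

>>> {"name": "send_rows", "arguments": {
  "increments": [
    {"gripper":1,"linear":[-0.007,0.003,-0.03],"delta_rot":[0,0,0]},
    {"gripper":1,"linear":[-0.007,0.003,-0.075],"delta_rot":[0,0,0]},
    {"gripper":1,"linear":[-0.007,0.003,-0.11],"delta_rot":[0,0,0]},
    {"gripper":1,"linear":[-0.007,0.003,-0.121],"delta_rot":[0,0,0]},
    {"gripper":1,"linear":[-0.007,0.003,-0.121],"delta_rot":[0,0,0]},
    {"gripper":1,"linear":[-0.007,0.003,-0.121],"delta_rot":[0,0,0]}
  ]
}}

```text
clock: 2.35
position: [0.6379, 0.0394, 0.1514]
ee_rot: [0.0, 0.987, 0.159, 0.001]
contact_force: [-0.3, -0.2, 0.1]
width: -0.0001
gripper_force: 0.0
```

Run:
```python
from h import *
im,K,M=cam("wrist"); im2,K2,M2=cam("scene"); s=get_state(); print(s["position"],s["contact_force"])
a=im[200:340,190:370]; u,v=proj(K2,M2,[.638,.042,.142]).astype(int); print(u,v); b=im2[v-25:v+25,u-20:u+20]
cv2.imwrite("pics/w2.png",np.hstack([cv2.resize(a,(450,350),interpolation=cv2.INTER_CUBIC),cv2.resize(b,(280,350),interpolation=cv2.INTER_CUBIC)]))
```

```text
[0.63848764 0.03960627 0.15221086] [ 0.20195275 -1.59644338  0.46554669]
302 228
```

View pics/w2.png

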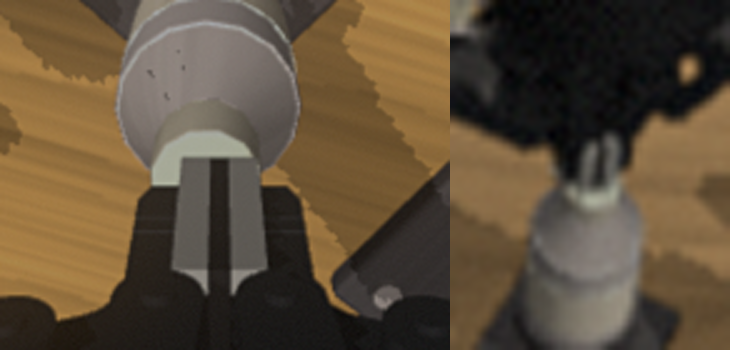

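The fingertips sit over the cap, with the cap centre 2–3 mm towards +y. I'll correct that and press.

>>> {"name": "send_rows", "arguments": {
  "increments": [
    {"gripper":1,"linear":[0,0.003,-0.005],"delta_rot":[0,0,0]},
    {"gripper":1,"linear":[0,0.003,-0.01],"delta_rot":[0,0,0]},
    {"gripper":1,"linear":[0,0.003,-0.013],"delta_rot":[0,0,0]},
    {"gripper":1,"linear":[0,0.003,-0.015],"delta_rot":[0,0,0]},
    {"gripper":1,"linear":[0,0.003,-0.0155],"delta_rot":[0,0,0]},
    {"gripper":1,"linear":[0,0.003,-0.016],"delta_rot":[0,0,0]},
    {"gripper":1,"linear":[0,0.003,-0.016],"delta_rot":[0,0,0]}
  ]
}}

```text
clock: 3.15
position: [0.6379, 0.0434, 0.136]
ee_rot: [0.0, 0.987, 0.159, 0.002]
contact_force: [-1.8, 1.9, 11.4]
width: 0.0003
gripper_force: 5.1
```

>>> {"name": "send_rows", "arguments": {
  "increments": [
    {"gripper":1,"linear":[0,0,-0.001],"delta_rot":[0,0,0]},
    {"gripper":1,"linear":[0,0,-0.001],"delta_rot":[0,0,0]},
    {"gripper":1,"linear":[0,0,-0.001],"delta_rot":[0,0,0]}
  ]
}}

```text
clock: 3.45
position: [0.638, 0.0435, 0.1359]
ee_rot: [0.0, 0.987, 0.159, 0.002]
contact_force: [-2.3, 1.1, 14.6]
width: 0.0002
gripper_force: 7.0
```

The cap is bottomed: z stays at 0.136 while the force rises to 14.6 N. I'll release it, go above the knob and open, turning the wrist to leave range for the turns.

>>> {"name": "send_rows", "arguments": {
  "increments": [
    {"gripper":1,"linear":[0,0,0.04],"delta_rot":[0,0,0]},
    {"gripper":1,"linear":[0,0,0.085],"delta_rot":[0,0,0.14]},
    {"gripper":-1,"linear":[-0.02,-0.04,0.085],"delta_rot":[0,0,0.28]},
    {"gripper":-1,"linear":[-0.04,-0.08,0.085],"delta_rot":[0,0,0.42]},
    {"gripper":-1,"linear":[-0.06,-0.12,0.085],"delta_rot":[0,0,0.56]},
    {"gripper":-1,"linear":[-0.07,-0.144,0.085],"delta_rot":[0,0,0.7]},
    {"gripper":-1,"linear":[-0.07,-0.144,0.085],"delta_rot":[0,0,0.84]},
    {"gripper":-1,"linear":[-0.07,-0.144,0.085],"delta_rot":[0,0,0.98]}
  ]
}}

```text
clock: 4.25
position: [0.5661, -0.102, 0.2174]
ee_rot: [-0.0, 0.795, 0.607, -0.0]
contact_force: [-0.3, -0.1, 0.3]
width: 0.0849
gripper_force: 0.0
```

>>> {"name": "send_rows", "arguments": {
  "increments": [
    {"gripper":-1,"linear":[0,0,0],"delta_rot":[0,0,0.14]},
    {"gripper":-1,"linear":[0,0,0],"delta_rot":[0,0,0.28]},
    {"gripper":-1,"linear":[0,0,0],"delta_rot":[0,0,0.42]},
    {"gripper":-1,"linear":[0,0,0],"delta_rot":[0,0,0.56]},
    {"gripper":-1,"linear":[0,0,0],"delta_rot":[0,0,0.7]},
    {"gripper":-1,"linear":[0,0,0],"delta_rot":[0,0,0.84]},
    {"gripper":-1,"linear":[0,0,0],"delta_rot":[0,0,0.98]},
    {"gripper":-1,"linear":[0,0,0],"delta_rot":[0,0,0.98]}
  ]
}}

```text
clock: 5.05
position: [0.5666, -0.1008, 0.2173]
ee_rot: [-0.001, 0.418, 0.909, -0.0]
contact_force: [-1.0, 0.4, -0.6]
width: 0.0855
gripper_force: 0.0
```

Run:
```python
from h import *
im,K,M=cam("wrist"); s=get_state(); print(s["clock"],s["position"],s["qpos"].round(3),s["ee_rot"],s["width"])
print(proj(K,M,[.568,-.101,.148]),onz(K,M,280,300,.148))
np.savez("w3.npz",im=im,K=K,M=M); cv2.imwrite("pics/w3.png",im)
```

```text
5.1 [ 0.5666334  -0.10086894  0.21731979] [-0.297  0.285  1.527 -0.     1.331 -1.003] [-4.65226942e-04  4.18917837e-01  9.08024019e-01 -1.05619213e-04] 0.08519503441301068
[278.74120351 226.36057404] [ 0.60393794 -0.14145996  0.148     ]
```

View pics/w3.png

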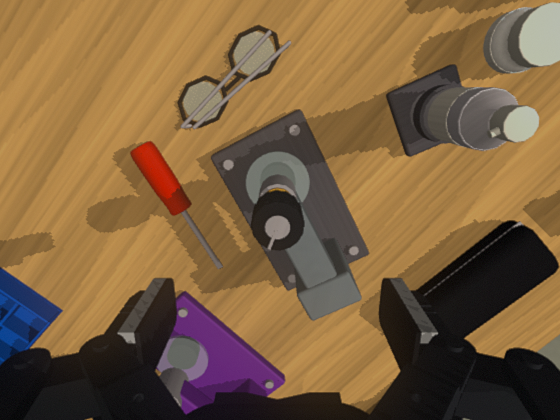

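The knob disc is at (278,228), within 2 px of the prediction, so the axis is good to about 1 mm. The cap is back up. I'll descend and grip.

>>> {"name": "send_rows", "arguments": {
  "increments": [
    {"gripper":-1,"linear":[0.002,-0.001,-0.03],"delta_rot":[0,0,0]},
    {"gripper":-1,"linear":[0.002,-0.001,-0.07],"delta_rot":[0,0,0]},
    {"gripper":-1,"linear":[0.002,-0.001,-0.1],"delta_rot":[0,0,0]},
    {"gripper":-1,"linear":[0.002,-0.001,-0.1],"delta_rot":[0,0,0]},
    {"gripper":1,"linear":[0.002,-0.001,-0.1],"delta_rot":[0,0,0]},
    {"gripper":1,"linear":[0.002,-0.001,-0.1],"delta_rot":[0,0,0]},
    {"gripper":1,"linear":[0.002,-0.001,-0.1],"delta_rot":[0,0,0]},
    {"gripper":1,"linear":[0.002,-0.001,-0.1],"delta_rot":[0,0,0]}
  ],
  "newtons": 30
}}

```text
clock: 5.9
position: [0.5689, -0.1032, 0.1196]
ee_rot: [0.001, 0.417, 0.909, -0.001]
contact_force: [-5.4, -4.2, 4.8]
width: 0.0331
gripper_force: 29.2
```

>>> {"name": "send_rows", "arguments": {
  "increments": [
    {"gripper":1,"linear":[0,0,-0.001],"delta_rot":[0,0,0]},
    {"gripper":1,"linear":[0,0,-0.002],"delta_rot":[0,0,0]},
    {"gripper":1,"linear":[0,0,-0.002],"delta_rot":[0,0,0]}
  ]
}}

```text
clock: 6.2
position: [0.5688, -0.1033, 0.1194]
ee_rot: [0.001, 0.418, 0.909, -0.001]
contact_force: [-6.7, -1.7, 14.6]
width: 0.0329
gripper_force: 30.2
```

>>> {"name": "send_rows", "arguments": {
  "increments": [
    {"gripper":1,"linear":[-0.0015,-0.0005,0.002],"delta_rot":[0,0,0.0]},
    {"gripper":1,"linear":[-0.0015,-0.0005,0.002],"delta_rot":[0,0,0.1]},
    {"gripper":1,"linear":[-0.0015,-0.0005,0.002],"delta_rot":[0,0,0.2]},
    {"gripper":1,"linear":[-0.0015,-0.0005,0.002],"delta_rot":[0,0,0.3]},
    {"gripper":1,"linear":[-0.0015,-0.0005,0.002],"delta_rot":[0,0,0.35]},
    {"gripper":1,"linear":[-0.0015,-0.0005,0.002],"delta_rot":[0,0,0.35]}
  ]
}}

```text
clock: 6.8
position: [0.5691, -0.1027, 0.1197]
ee_rot: [0.002, 0.253, 0.967, 0.0]
contact_force: [0.6, 0.6, 6.3]
width: 0.0334
gripper_force: 30.8
```

```bash
cat > st.py <<'E'
from h import *
s=get_state(); q=s["ee_rot"]; y=2*np.arctan2(q[2],q[1])
print(round(s["clock"],2),"z",s["position"].round(4),"yaw",round(y,3),"F",s["contact_force"].round(1),"Mz",s["moment"].round(2),"q6",s["qpos"][5].round(2))
E
python3 st.py
```

```text
6.8 z [ 0.5691 -0.1027  0.1197] yaw 2.629 F [0.6 0.6 6.3] Mz [ 0.05 -0.12  0.04] q6 -1.36
```

The push is a light 6 N and the grip is centred. I'll continue backward in small steps.

>>> {"name": "send_rows", "arguments": {
  "increments": [
    {"gripper":1,"linear":[0,0,0],"delta_rot":[0,0,0.07]},
    {"gripper":1,"linear":[0,0,0],"delta_rot":[0,0,0.14]},
    {"gripper":1,"linear":[0,0,0],"delta_rot":[0,0,0.2]},
    {"gripper":1,"linear":[0,0,0],"delta_rot":[0,0,0.2]}
  ]
}}

```text
clock: 7.2
position: [0.5692, -0.1023, 0.1196]
ee_rot: [0.002, 0.156, 0.988, 0.0]
contact_force: [0.6, 0.1, 5.7]
width: 0.0331
gripper_force: 30.8
```

>>> {"name": "send_rows", "arguments": {
  "increments": [
    {"gripper":1,"linear":[0,0,0],"delta_rot":[0,0,0.07]},
    {"gripper":1,"linear":[0,0,0],"delta_rot":[0,0,0.14]},
    {"gripper":1,"linear":[0,0,0],"delta_rot":[0,0,0.2]},
    {"gripper":1,"linear":[0,0,0],"delta_rot":[0,0,0.2]}
  ]
}}

```text
clock: 7.6
position: [0.5693, -0.102, 0.1196]
ee_rot: [0.002, 0.056, 0.998, 0.0]
contact_force: [0.8, 2.0, 6.1]
width: 0.0332
gripper_force: 30.8
```

>>> {"name": "send_rows", "arguments": {
  "increments": [
    {"gripper":1,"linear":[0,0,0],"delta_rot":[0,0,0.07]},
    {"gripper":1,"linear":[0,0,0],"delta_rot":[0,0,0.14]},
    {"gripper":1,"linear":[0,0,0],"delta_rot":[0,0,0.2]},
    {"gripper":1,"linear":[0,0,0],"delta_rot":[0,0,0.2]}
  ]
}}

```text
clock: 8.0
position: [0.5693, -0.1014, 0.1192]
ee_rot: [0.002, -0.043, 0.999, 0.001]
contact_force: [2.3, 4.5, 5.0]
width: 0.033
gripper_force: 30.7
```

>>> {"name": "send_rows", "arguments": {
  "increments": [
    {"gripper":1,"linear":[0.0005,0.001,0],"delta_rot":[0,0,0.05]},
    {"gripper":1,"linear":[0.0005,0.001,0],"delta_rot":[0,0,0.1]},
    {"gripper":1,"linear":[0.0005,0.001,0],"delta_rot":[0,0,0.15]},
    {"gripper":1,"linear":[0.0005,0.001,0],"delta_rot":[0,0,0.15]}
  ]
}}

```text
clock: 8.4
position: [0.569, -0.1011, 0.1176]
ee_rot: [0.001, -0.118, 0.993, 0.0]
contact_force: [4.1, 1.2, -3.0]
width: 0.033
gripper_force: 30.0
```

It dropped: z fell 2 mm and the force flipped to carrying the weight, about 1.0–1.1 rad back. I'll lower to the seat.

>>> {"name": "send_rows", "arguments": {
  "increments": [
    {"gripper":1,"linear":[0.0005,0,-0.002],"delta_rot":[0,0,0]},
    {"gripper":1,"linear":[0.0005,0,-0.004],"delta_rot":[0,0,0]},
    {"gripper":1,"linear":[0.0005,0,-0.004],"delta_rot":[0,0,0]},
    {"gripper":1,"linear":[0.0005,0,-0.004],"delta_rot":[0,0,0]}
  ]
}}

```text
clock: 8.8
position: [0.569, -0.1012, 0.114]
ee_rot: [0.001, -0.118, 0.993, 0.0]
contact_force: [4.1, 2.5, 0.5]
width: 0.0329
gripper_force: 30.4
```

```bash
python3 st.py
```

```text
8.8 z [ 0.569  -0.1012  0.114 ] yaw 3.379 F [4.1 2.5 0.5] Mz [ 0.78 -0.63 -0.03] q6 -2.11
```

>>> {"name": "send_rows", "arguments": {
  "increments": [
    {"gripper":1,"linear":[0.0005,0,-0.0015],"delta_rot":[0,0,0]},
    {"gripper":1,"linear":[0.0005,0,-0.0015],"delta_rot":[0,0,0]},
    {"gripper":1,"linear":[0.0005,0,-0.0015],"delta_rot":[0,0,0]}
  ]
}}

```text
clock: 9.1
position: [0.5691, -0.1012, 0.1136]
ee_rot: [0.0, -0.119, 0.993, 0.0]
contact_force: [0.9, 3.7, 7.5]
width: 0.0329
gripper_force: 31.1
```

Seated after about 5.7 mm of drop. Now forward (clockwise, −z), following down 0.95 mm per rad.

>>> {"name": "send_rows", "arguments": {
  "increments": [
    {"gripper":1,"linear":[0,0.0005,0.001],"delta_rot":[0,0,-0.1]},
    {"gripper":1,"linear":[0,0.0005,0.0008],"delta_rot":[0,0,-0.24]},
    {"gripper":1,"linear":[0,0.0005,0.0007],"delta_rot":[0,0,-0.38]},
    {"gripper":1,"linear":[0,0.0005,0.0005],"delta_rot":[0,0,-0.52]},
    {"gripper":1,"linear":[0,0.0005,0.0004],"delta_rot":[0,0,-0.66]},
    {"gripper":1,"linear":[0,0.0005,0.0003],"delta_rot":[0,0,-0.8]},
    {"gripper":1,"linear":[0,0.0005,0.0001],"delta_rot":[0,0,-0.94]},
    {"gripper":1,"linear":[0,0.0005,0],"delta_rot":[0,0,-1.0]}
  ]
}}

```text
clock: 9.9
position: [0.5689, -0.103, 0.1129]
ee_rot: [0.001, 0.373, 0.928, -0.002]
contact_force: [2.0, -1.6, 4.0]
width: 0.0329
gripper_force: 30.6
```

```bash
python3 st.py
```

```text
9.9 z [ 0.5689 -0.103   0.1129] yaw 2.377 F [ 2.  -1.6  4. ] Mz [-0.13 -0.38  0.04] q6 -1.1
```

>>> {"name": "send_rows", "arguments": {
  "increments": [
    {"gripper":1,"linear":[0,0,-0.0001],"delta_rot":[0,0,-0.14]},
    {"gripper":1,"linear":[0,0,-0.0003],"delta_rot":[0,0,-0.28]},
    {"gripper":1,"linear":[0,0,-0.0004],"delta_rot":[0,0,-0.42]},
    {"gripper":1,"linear":[0,0,-0.0005],"delta_rot":[0,0,-0.56]},
    {"gripper":1,"linear":[0,0,-0.0007],"delta_rot":[0,0,-0.7]},
    {"gripper":1,"linear":[0,0,-0.0008],"delta_rot":[0,0,-0.84]},
    {"gripper":1,"linear":[0,0,-0.0009],"delta_rot":[0,0,-0.98]},
    {"gripper":1,"linear":[0,0,-0.001],"delta_rot":[0,0,-1.1]}
  ]
}}

```text
clock: 10.7
position: [0.5669, -0.1038, 0.1118]
ee_rot: [0.001, 0.803, 0.596, -0.003]
contact_force: [-2.1, -3.6, 5.6]
width: 0.0334
gripper_force: 30.7
```

```bash
python3 st.py
```

```text
10.7 z [ 0.5669 -0.1038  0.1118] yaw 1.276 F [-2.1 -3.6  5.6] Mz [-0.6   0.37  0.1 ] q6 0.0
```

>>> {"name": "send_rows", "arguments": {
  "increments": [
    {"gripper":1,"linear":[-0.0005,-0.0005,-0.0001],"delta_rot":[0,0,-0.14]},
    {"gripper":1,"linear":[-0.001,0,-0.0003],"delta_rot":[0,0,-0.28]},
    {"gripper":1,"linear":[-0.001,0,-0.0004],"delta_rot":[0,0,-0.42]},
    {"gripper":1,"linear":[-0.001,0,-0.0005],"delta_rot":[0,0,-0.56]},
    {"gripper":1,"linear":[-0.001,0,-0.0007],"delta_rot":[0,0,-0.7]},
    {"gripper":1,"linear":[-0.001,0,-0.0008],"delta_rot":[0,0,-0.84]},
    {"gripper":1,"linear":[-0.001,0,-0.0009],"delta_rot":[0,0,-0.98]},
    {"gripper":1,"linear":[-0.001,0,-0.001],"delta_rot":[0,0,-1.1]}
  ]
}}

```text
clock: 11.5
position: [0.5649, -0.1023, 0.1106]
ee_rot: [0.001, 0.996, 0.088, -0.003]
contact_force: [-3.8, -0.5, 7.1]
width: 0.0328
gripper_force: 30.9
```

```bash
python3 st.py
```

```text
11.5 z [ 0.5649 -0.1023  0.1106] yaw 0.176 F [-3.8 -0.5  7.1] Mz [-0.11  0.52  0.07] q6 1.1
```

>>> {"name": "send_rows", "arguments": {
  "increments": [
    {"gripper":1,"linear":[-0.0005,0.0005,0.0002],"delta_rot":[0,0,-0.14]},
    {"gripper":1,"linear":[-0.0005,0.001,0.0001],"delta_rot":[0,0,-0.28]},
    {"gripper":1,"linear":[-0.0005,0.001,0],"delta_rot":[0,0,-0.42]},
    {"gripper":1,"linear":[-0.0005,0.001,-0.0001],"delta_rot":[0,0,-0.56]},
    {"gripper":1,"linear":[-0.0005,0.001,-0.0003],"delta_rot":[0,0,-0.7]},
    {"gripper":1,"linear":[-0.0005,0.001,-0.0005],"delta_rot":[0,0,-0.84]},
    {"gripper":1,"linear":[-0.0005,0.001,-0.0006],"delta_rot":[0,0,-0.98]},
    {"gripper":1,"linear":[-0.0005,0.001,-0.0006],"delta_rot":[0,0,-1.1]}
  ]
}}

```text
clock: 12.3
position: [0.5654, -0.1, 0.1097]
ee_rot: [0.001, 0.895, -0.446, -0.002]
contact_force: [-0.3, 3.8, 5.0]
width: 0.0332
gripper_force: 30.7
```

```bash
python3 st.py
```

```text
12.3 z [ 0.5654 -0.1     0.1097] yaw -0.925 F [-0.3  3.8  5. ] Mz [0.52 0.02 0.09] q6 2.2
```

Forward 4.30 rad so far, with the sink tracking the thread pitch. The orbit of the TCP puts the knob axis at about (0.567, −0.1015). I'll open, swing back and regrip.

>>> {"name": "send_rows", "arguments": {
  "increments": [
    {"gripper":-1,"linear":[0,0,0.002],"delta_rot":[0,0,0]},
    {"gripper":-1,"linear":[0,0,0.002],"delta_rot":[0,0,0]},
    {"gripper":-1,"linear":[0,0,0.004],"delta_rot":[0,0,0]},
    {"gripper":-1,"linear":[0,0,0.004],"delta_rot":[0,0,0.14]},
    {"gripper":-1,"linear":[0,0,0.004],"delta_rot":[0,0,0.28]},
    {"gripper":-1,"linear":[0,0,0.004],"delta_rot":[0,0,0.42]},
    {"gripper":-1,"linear":[0,0,0.004],"delta_rot":[0,0,0.56]},
    {"gripper":-1,"linear":[0,0,0.004],"delta_rot":[0,0,0.7]}
  ]
}}

```text
clock: 13.1
position: [0.5671, -0.1003, 0.1135]
ee_rot: [0.0, 0.994, -0.106, -0.0]
contact_force: [0.4, -0.1, -0.4]
width: 0.0852
gripper_force: 0.0
```

>>> {"name": "send_rows", "arguments": {
  "increments": [
    {"gripper":-1,"linear":[0,0,0],"delta_rot":[0,0,0.14]},
    {"gripper":-1,"linear":[0,0,0],"delta_rot":[0,0,0.28]},
    {"gripper":-1,"linear":[0,0,0],"delta_rot":[0,0,0.42]},
    {"gripper":-1,"linear":[0,0,0],"delta_rot":[0,0,0.56]},
    {"gripper":-1,"linear":[0,0,0],"delta_rot":[0,0,0.7]},
    {"gripper":-1,"linear":[0,0,0],"delta_rot":[0,0,0.84]},
    {"gripper":-1,"linear":[0,0,0],"delta_rot":[0,0,0.98]},
    {"gripper":-1,"linear":[0,0,0],"delta_rot":[0,0,1.12]}
  ]
}}

```text
clock: 13.9
position: [0.5671, -0.1003, 0.1135]
ee_rot: [0.0, 0.899, 0.438, -0.001]
contact_force: [0.6, -0.0, -0.7]
width: 0.0854
gripper_force: 0.0
```

>>> {"name": "send_rows", "arguments": {
  "increments": [
    {"gripper":-1,"linear":[0,0,0],"delta_rot":[0,0,0.14]},
    {"gripper":-1,"linear":[0,0,0],"delta_rot":[0,0,0.28]},
    {"gripper":-1,"linear":[0,0,0],"delta_rot":[0,0,0.42]},
    {"gripper":-1,"linear":[0,0,0],"delta_rot":[0,0,0.56]},
    {"gripper":-1,"linear":[0,0,0],"delta_rot":[0,0,0.56]},
    {"gripper":-1,"linear":[0,0,0],"delta_rot":[0,0,0.56]}
  ]
}}

```text
clock: 14.5
position: [0.5673, -0.1001, 0.1136]
ee_rot: [-0.0, 0.746, 0.666, -0.0]
contact_force: [-1.5, -0.3, 0.3]
width: 0.0856
gripper_force: 0.0
```

```bash
python3 st.py
python3 - <<'E'
from h import *
im,K,M=cam("wrist"); np.savez("w4.npz",im=im,K=K,M=M)
u,v=proj(K,M,[.567,-.1015,.138]).astype(int); print(u,v)
a=im[max(v-60,0):v+60,u-60:u+60]
im2,K2,M2=cam("scene"); b=im2[170:250,215:315]
cv2.imwrite("pics/w4.png",np.hstack([cv2.resize(a,(400,400)),cv2.resize(b,(400,400))]))
E
```

```text
14.5 z [ 0.5673 -0.1001  0.1136] yaw 1.458 F [-1.5 -0.3  0.3] Mz [ 0.01  0.03 -0.02] q6 -0.18
275 314
```

View pics/w4.png

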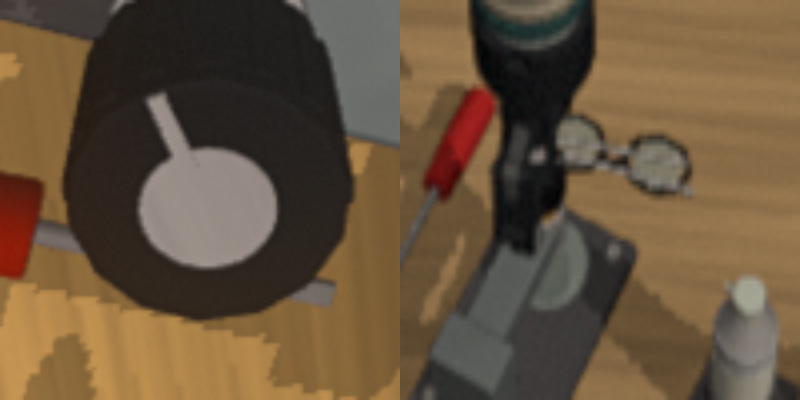

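The knob top disc is centred at about (277,316) with its bar pointing up-left. I'll use the bar angle to check the net turn so far.

Run:
```python
from h import *
for f,z,c,t in (("w3",.148,None,None),("w4",.138,None,None)):
    d=np.load(f+".npz"); im,K,M=d["im"],d["K"],d["M"]
    u,v=proj(K,M,[.567,-.1015,z]).astype(int); r=14 if f=="w3" else 45
    r=27 if f=="w3" else 42
    g=im[v-r:v+r,u-r:u+r]; m=cv2.inRange(g,(80,80,80),(255,255,255))
    n,l,st,c=cv2.connectedComponentsWithStats(m); i=l[r,r]; ys,xs=np.where(l==i)
    P=np.array([onz(K,M,x+u-r,y+v-r,z)[:2] for x,y in zip(xs,ys)])
    mm=(l==i).astype(np.uint8); k=cv2.getStructuringElement(cv2.MORPH_ELLIPSE,(9,9) if f=="w3" else (13,13))
    o=cv2.morphologyEx(mm,cv2.MORPH_OPEN,k); yo,xo=np.where(o>0)
    C=np.array([onz(K,M,x+u-r,y+v-r,z)[:2] for x,y in zip(xo,yo)]).mean(0)
    D=P-C; q=D[np.linalg.norm(D,axis=1)>.0085]; b=q.mean(0)
    print(f,"centre",C.round(4),"rmax",np.linalg.norm(D,axis=1).max().round(4),len(q),"ang",np.arctan2(b[1],b[0]).round(3))
```

```text
w3 centre [ 0.5675 -0.1021] rmax 0.0164 38 ang -1.22
w4 centre [ 0.5673 -0.1022] rmax 0.016 107 ang 1.847
```

The bar angle gives a net change of −3.216 rad against −3.205 commanded, so there was no slip. The axis is (0.5674, −0.1021). I'll regrip and do the remaining ~2.04 rad.

>>> {"name": "send_rows", "arguments": {
  "increments": [
    {"gripper":-1,"linear":[0,-0.002,-0.003],"delta_rot":[0,0,0]},
    {"gripper":1,"linear":[0,-0.002,-0.003],"delta_rot":[0,0,0]},
    {"gripper":1,"linear":[0,-0.002,-0.003],"delta_rot":[0,0,0]},
    {"gripper":1,"linear":[0,-0.002,-0.003],"delta_rot":[0,0,0]},
    {"gripper":1,"linear":[0,-0.002,-0.003],"delta_rot":[0,0,0]},
    {"gripper":1,"linear":[0,-0.002,-0.003],"delta_rot":[0,0,0]}
  ]
}}

```text
clock: 15.2
position: [0.5671, -0.1019, 0.1108]
ee_rot: [-0.0, 0.745, 0.667, -0.0]
contact_force: [-1.3, 0.2, 1.7]
width: 0.0332
gripper_force: 30.6
```

```bash
python3 st.py
```

```text
15.2 z [ 0.5671 -0.1019  0.1108] yaw 1.46 F [-1.3  0.2  1.7] Mz [-0.05  0.24 -0.06] q6 -0.19
```

>>> {"name": "send_rows", "arguments": {
  "increments": [
    {"gripper":1,"linear":[0,0,-0.0005],"delta_rot":[0,0,-0.14]},
    {"gripper":1,"linear":[0,0,-0.0008],"delta_rot":[0,0,-0.28]},
    {"gripper":1,"linear":[0,0,-0.001],"delta_rot":[0,0,-0.42]},
    {"gripper":1,"linear":[0,0,-0.0011],"delta_rot":[0,0,-0.56]},
    {"gripper":1,"linear":[0,0,-0.0013],"delta_rot":[0,0,-0.7]},
    {"gripper":1,"linear":[0,0,-0.0014],"delta_rot":[0,0,-0.84]},
    {"gripper":1,"linear":[0,0,-0.0015],"delta_rot":[0,0,-0.98]},
    {"gripper":1,"linear":[0,0,-0.0016],"delta_rot":[0,0,-1.1]}
  ]
}}

```text
clock: 16.0
position: [0.5669, -0.1017, 0.1096]
ee_rot: [-0.0, 0.984, 0.177, -0.0]
contact_force: [-2.6, 0.4, 3.3]
width: 0.0331
gripper_force: 30.8
```

>>> {"name": "send_rows", "arguments": {
  "increments": [
    {"gripper":1,"linear":[0,0,-0.0001],"delta_rot":[0,0,-0.14]},
    {"gripper":1,"linear":[0,0,-0.0003],"delta_rot":[0,0,-0.28]},
    {"gripper":1,"linear":[0,0,-0.0004],"delta_rot":[0,0,-0.42]},
    {"gripper":1,"linear":[0,0,-0.0005],"delta_rot":[0,0,-0.56]},
    {"gripper":1,"linear":[0,0,-0.0007],"delta_rot":[0,0,-0.7]},
    {"gripper":1,"linear":[0,0,-0.0008],"delta_rot":[0,0,-0.84]},
    {"gripper":1,"linear":[0,0,-0.0008],"delta_rot":[0,0,-0.94]},
    {"gripper":1,"linear":[0,0,-0.0008],"delta_rot":[0,0,-0.94]}
  ]
}}

```text
clock: 16.8
position: [0.5669, -0.1017, 0.1087]
ee_rot: [0.0, 0.958, -0.286, -0.0]
contact_force: [-3.7, 0.8, 4.3]
width: 0.033
gripper_force: 30.9
```

```bash
python3 st.py
```

```text
16.8 z [ 0.5669 -0.1017  0.1087] yaw -0.58 F [-3.7  0.8  4.3] Mz [ 0.14  0.42 -0.09] q6 1.85
```

Run:
```python
from h import *
im,K,M=cam("wrist"); z=.136; u,v=proj(K,M,[.5674,-.1021,z]).astype(int); print(u,v)
im2,_,_=cam("scene"); a=im[v-70:v+70,u-70:u+70]; b=im2[170:250,215:315]
cv2.imwrite("pics/w5.png",np.hstack([cv2.resize(a,(400,400)),cv2.resize(b,(400,400))]))
C=proj(K,M,[.5674,-.1021,z]); 
for ang in (-.19,): print("expect bar tip px in crop",(proj(K,M,[.5674+.015*np.cos(ang),-.1021+.015*np.sin(ang),z])-[u-70,v-70])*400/140)
```

```text
277 316
expect bar tip px in crop [155.83064238 109.03983079]
```

View pics/w5.png

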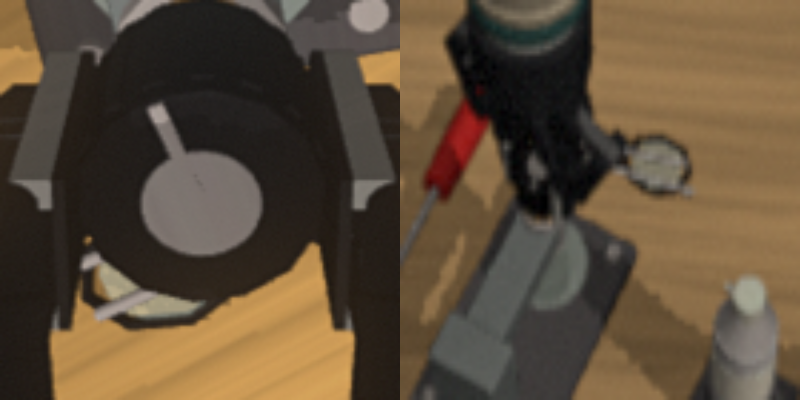

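The bar tip is at about (155,108) in the crop, against (156,109) expected, so the bolt made the full turn with no slip. The knob is held between both pads and the cap is up. I'm handing in.

```bash
python3 -c "
from rig import sign_off
print(sign_off())"
```

```text
the job is handed in; nothing more can be done
None
```

The job is done and handed in at about 17 s: I pressed the spray cap to its stop and it sprang back, backed the bolt about 1.1 rad until it dropped 5.7 mm, then turned it forward about 6.34 rad (one turn plus the small overshoot), and it is still gripped.

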